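# Reset the tripped breakers on the bench supply

### The arm

A 7-joint arm with a two-finger parallel gripper is mounted at the origin on the work surface. World frame = base frame: x ahead of the robot, y to its left, z up, the work surface at z = 0. Lengths are in m, angles in rad, forces in N, time in s.
With the tool pointing down it reaches from about 0.425 to 0.95 m from the base axis. Payload 4.7 kg.
Tool frame: the origin (TCP) lies on the centre line of the jaws, within the pads' length; the fingertips stand robot.nose_length ahead of it and the grasp point (between the pads) lies 8 mm behind it (robot.nose_length is the distance from the TCP to the fingertips, in m); z points along the fingers, y is the line along which they close (so a half turn about z gives the same grasp; the last joint's range is limited). The gripper opens to 85 mm and grips with 20 to 120 N. Pads are 22 mm wide; open, the fingers measure 114 mm over their backs; the gripper's body (76 mm by 85 mm) begins 54 mm behind the grasp point. The pads swing forward as they close: fully open they stand 13 mm farther back than shut.
Start: joints at [-1.37, 0.469, -0.049, 1.532, 0.024, 1.141, -0.082], TCP at [0.154, 0.657, 0.242] pointing down, gripper open.
Joint ranges: [-2.59, 2.59], [-0.33, 1.99], [-1.39, 1.29], [0.1, 2.45], [-1.04, 4.18], [0.21, 1.99], [-2.66, 2.66]. Speed limits (rad/s): [2.57, 2.57, 3.14, 3.14, 3.14, 3.14, 3.14].

### API

Orientations are given as [roll, pitch, yaw] about the fixed x, y, z axes, in that order (R = Rz(yaw) Ry(pitch) Rx(roll)).
In Python, from plant import robot gives the robot as it stands. Calls block until the motion is done:
- robot.goto(position, orientation): joint-space move of the TCP to a pose.
- robot.move_straight(position, vel=0.15, attitude=None, contact_N=None): straight line of the TCP; attitude=None keeps the orientation; vel is the mean speed in m/s. With contact_N (N) it stops when the force on the tool has changed by that much, and returns True; else False.
- robot.move_joints(angles): joint-space move.
- robot.grip(opening, strength=None): opening from 0.0 (shut) to 1.0 (fully open); strength is the grip in N (None keeps the last); returns when the fingers have stopped.
- robot.sleep(seconds).
- robot.inverse_kinematics(position, orientation): joint angles nearest the present ones, or None.
- robot.sense(): the state.
- robot.grab_frame(name): name is "side" or "top" or "wrist"; returns a dict with "image" (480x640x3 uint8, red, green, blue), "range_z" (480x640 float32, m along the optical axis (not along the pixel's ray), 0 where there is no reading), "fx", "fy", "cx", "cy" (pixels), "R" (3x3) and "t" (3): a world point X has camera coordinates R X + t. Camera axes: x right, y down, z forward; pixel columns grow to the right and rows downward; lengths in m; the calibration is good to about 2 mm. A picture is of the moment at which its call begins.
A pose or a line that the arm cannot do raises robot.IKError and nothing moves.
- robot.close_job(): hands the job in; it is judged then, once.
The state is a dict: "t": time; "joint_pos": joint angles; "joint_velocities": joint speeds; "effort": joint torques, N m; "tcp_pos": TCP position; "tcp_rot": TCP orientation; "wrist_force": force on the tool from outside, world axes, zero at the start; "torque": the same for the moment, N m; "opening": opening from 0.0 (shut) to 1.0 (fully open); "gripper_force": force on a finger pad.
Only numpy, scipy, OpenCV 4.12 (cv2) and the standard library are available. Lean on these libraries where they do the work, as an engineer would, in place of code of your own. Each camera call takes 0.05 s, during which the arm holds its last target. There are 200 camera calls.

### The job

Two of the six breakers on the bench's power distribution unit have tripped, and their buttons stand popped out above the others. Press each of the two fully home with the fingertips, gently, and withdraw. Do not touch the four breakers that are still set, leave the main switch on, and do not disturb the things lying about the unit.

Things in the scene. Friction and masses are not known exactly. Their poses are not given: they have to be found in the camera images.
- unit: Power distribution unit, bolted down: grey case 170 (x) by 320 (y) by 66 mm high, level aluminium top. Origin under its centre, on the bench; front is -x. Six breakers in a row along y, 46 mm apart, 25 mm in front of the centre. Rear half: ammeter at +y, four pairs of binding posts (tops 21 mm above the panel, 61 mm or more behind the row), main rocker at -y. A steel handle on each end.
- breaker_a: One of six identical push-to-reset breakers, at any place in the row. Origin on the unit's top panel, on the button's axis; z up. Flat black round head, 18 mm wide, 7 thick, on a thin steel stem over a nut 4 high, 26 wide. Head's top: 26 mm above the origin less the joint value (set: 15 mm). Slides down at 3.5 N and stays; beyond home it gives 4 mm against a return spring (7.5 to 17.5 N).
- button_a (a joint): How far breaker_a's button is in, in m: 0 to 0.001 tripped (popped out), 0.011 set (fully home).
- breaker_b: Another of the six identical breakers, same sizes and origin as breaker_a.
- button_b (a joint): How far breaker_b's button is in, in m: 0 to 0.001 tripped (popped out), 0.011 set (fully home).
- breaker_c: Another of the six identical breakers, same sizes and origin as breaker_a.
- button_c (a joint): How far breaker_c's button is in, in m: 0 to 0.001 tripped (popped out), 0.011 set (fully home).
- breaker_d: Another of the six identical breakers, same sizes and origin as breaker_a.
- button_d (a joint): How far breaker_d's button is in, in m: 0 to 0.001 tripped (popped out), 0.011 set (fully home).
- breaker_e: Another of the six identical breakers, same sizes and origin as breaker_a.
- button_e (a joint): How far breaker_e's button is in, in m: 0 to 0.001 tripped (popped out), 0.011 set (fully home).
- breaker_f: Another of the six identical breakers, same sizes and origin as breaker_a.
- button_f (a joint): How far breaker_f's button is in, in m: 0 to 0.001 tripped (popped out), 0.011 set (fully home).
- main_rocker (a joint): Main rocker switch of the unit, 28 by 22 mm: +0.25 or -0.25 rad at its two ends; it stands switched on at +0.25 and is to stay there.
- solder_spool_mid (a point): Loose metal reel of solder, 56 mm wide and 48 mm high, standing on the bench left of the unit; point at its centre. Not part of the job.
- screw_jar_mid (a point): Loose glass jar with a steel lid, 54 mm wide and 70 mm high, standing on the bench right of the unit; point at its centre. Not part of the job.
- screwdriver: Loose screwdriver 170 mm long with a black handle, lying on the bench in front of the unit, along its width. Origin under its middle. Not part of the job.
- torch: Loose aluminium pocket torch 125 mm long, 34 mm at the head, lying on the bench behind the unit. Origin under its middle. Not part of the job.

How it is judged:
By the outcome, as a careful person would: the job done as asked, in the order asked, and still so for the second after the job is handed in, with the robot touching nothing.
It also fails if it takes over 35 s, if anything falls off the work surface, if the arm or the gripper's body presses on something with over 40 N, if the wrist force passes 120 N, or if a joint passes its speed limit or range.

## Working session

There is one attempt and no reset: what is moved stays moved. The work goes in short steps, each a Python script; the robot and the scene stay as the last script left them, time stands still between calls to the robot, and variables do not carry over. Pictures are saved under pics/ and viewed, at most 10 in all, crops included, and the job is handed in when it is done.

```bash
ls; mkdir -p pics; python3 - <<'E'
from plant import robot
import cv2,numpy as np
for n in("top","side"):
    f=robot.grab_frame(n); cv2.imwrite(f"pics/{n}0.png",f["image"][:,:,::-1]); np.savez(f"pics/{n}0.npz",**f)
    print(n,f["fx"],f["cx"],f["cy"],np.round(f["R"],3).tolist(),f["t"],(f["range_z"]>0).mean())
s=robot.sense(); print(s["t"],s["tcp_pos"],s["tcp_rot"],s["opening"],robot.nose_length)
E
```

```text
pics
top 474.46005249451474 315.90841589912276 243.1247824813121 [[-0.088, -0.996, -0.004], [-0.972, 0.087, -0.217], [0.216, -0.015, -0.976]] [0.09323326 0.59419936 0.79726422] 0.9959602864583333
side 484.2506221333263 317.23790839749404 233.55937621870808 [[-0.712, -0.702, -0.015], [-0.457, 0.478, -0.75], [0.534, -0.527, -0.661]] [0.43580167 0.31259624 0.57535534] 0.9960579427083334
0.1 [0.15362773 0.65676947 0.24135879] [-3.13982463e+00  4.61879465e-05  2.91181232e+00] 1.0017144979264738 0.011
```

View pics/top0.png

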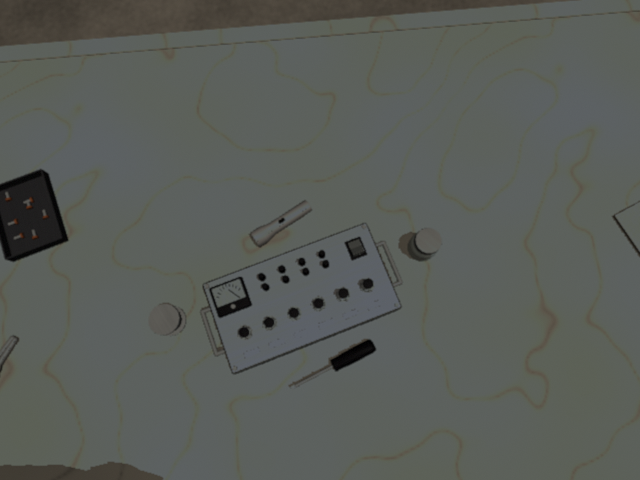

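View pics/side0.png

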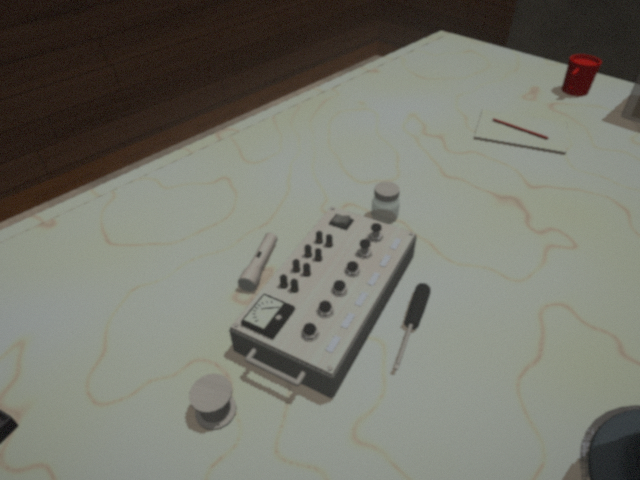

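The top view shows the six breakers running from about (244,332) to (367,284). In the side view they run from (310,330) to (376,230), and the last two look taller. I'll measure heights next.

```bash
cat > h.py <<'E'
import numpy as np,cv2
def pts(f,u,v,z=None):
    """pixel -> world, by depth or on plane z"""
    d=np.array([(u-f["cx"])/f["fx"],(v-f["cy"])/f["fy"],1.]); R=f["R"]; c=-R.T@f["t"]; r=R.T@d
    if z is None: return c+r*f["range_z"][int(round(v)),int(round(u))]
    return c+r*(z-c[2])/r[2]
def cloud(f):
    v,u=np.mgrid[:480,:640]; Z=f["range_z"]
    P=np.stack([(u-f["cx"])/f["fx"]*Z,(v-f["cy"])/f["fy"]*Z,Z],-1)
    return (P-f["t"])@f["R"]
E
python3 - <<'E'
from h import *
T={k:v for k,v in np.load("pics/top0.npz").items()};S={k:v for k,v in np.load("pics/side0.npz").items()}
seeds={"top":[(244,332),(268,322),(293,313),(318,303),(342,293),(367,284)],"side":[(310,330),(325,308),(340,287),(352,268),(365,247),(376,230)]}
for n,f in(("top",T),("side",S)):
    W=cloud(f); g=f["image"].max(2); print(n)
    for u,v in seeds[n]:
        w=W[v-12:v+13,u-12:u+13]; gg=g[v-12:v+13,u-12:u+13]
        thr=0.5*np.median(gg); n_,lab,st,ce=cv2.connectedComponentsWithStats((gg<thr).astype(np.uint8))
        k=1+np.argmin(np.linalg.norm(ce[1:]-12,axis=1)); c=ce[k]+[u-12,v-12]
        m=lab==k; z=w[...,2][m]
        hi=m&(w[...,2]>0.076)
        print(c.round(1),m.sum(),"z pct",np.percentile(z,[50,80,95]).round(4),"panel",np.median(w[...,2]).round(4),hi.sum(),w[hi].mean(0).round(4) if hi.any() else "",pts(f,*c,.081).round(4))
E
```

```text
top
[243.3 331.5] 90 z pct [0.0793 0.0806 0.0819] panel 0.0658 80 [0.452  0.1771 0.09  ] [0.4531 0.1782 0.081 ]
[268.3 321.8] 83 z pct [0.0798 0.0809 0.0821] panel 0.0655 76 [0.4652 0.1343 0.08  ] [0.4657 0.1343 0.081 ]
[293.2 312.4] 81 z pct [0.0798 0.0807 0.0814] panel 0.0657 77 [0.4771 0.0899 0.0904] [0.478  0.0903 0.081 ]
[317.7 302.8] 83 z pct [0.0796 0.0809 0.0822] panel 0.0658 75 [0.4893 0.0468 0.0908] [0.4906 0.0468 0.081 ]
[342.3 292.7] 92 z pct [0.0902 0.0914 0.0928] panel 0.0657 80 [0.503  0.0026 0.0906] [0.5043 0.0024 0.081 ]
[366.6 283.3] 97 z pct [0.0897 0.0911 0.0926] panel 0.0656 82 [ 0.5155 -0.0414  0.0901] [ 0.5169 -0.0415  0.081 ]
side
[308.9 329.1] 97 z pct [0.0811 0.0821 0.0829] panel 0.0676 94 [0.4504 0.1786 0.081 ] [0.4503 0.1789 0.081 ]
[324.6 306.5] 88 z pct [0.081  0.0819 0.0828] panel 0.0675 86 [0.4629 0.1346 0.0807] [0.4626 0.135  0.081 ]
[338.6 285.6] 83 z pct [0.081  0.0823 0.0831] panel 0.0674 80 [0.4758 0.0907 0.0808] [0.4756 0.0912 0.081 ]
[351.9 266.3] 73 z pct [0.081  0.0819 0.0831] panel 0.0675 69 [0.4836 0.0524 0.0888] [0.4883 0.0469 0.081 ]
[364.5 243.9] 55 z pct [0.092  0.0928 0.0936] panel 0.068 55 [0.5007 0.0028 0.0914] [ 0.5077 -0.0062  0.081 ]
[375.8 227.8] 44 z pct [0.0915 0.0925 0.0932] panel 0.0676 44 [ 0.5048 -0.0295  0.1033] [ 0.5201 -0.0504  0.081 ]
```

Buttons 5 and 6 are tripped: tops at z≈0.091, against 0.081 for the others, which matches the given sizes. They are at about (0.502, 0.003) and (0.514, -0.041), and the row yaw is about 16°. Next I'll hover over them with the fingers shut and check with the wrist camera.

```bash
python3 - <<'E'
from h import *
from plant import robot
best=None
q0=np.array(robot.sense()["joint_pos"])
for y in (106,-74,16,-164):
    q=robot.inverse_kinematics([.508,-.02,.24],[np.pi,0,np.radians(y)]); print(y,None if q is None else np.round(q,2))
    if q is not None and (best is None or abs(q-q0).max()<best[0]): best=(abs(np.array(q)-q0).max(),y)
robot.grip(0.0)
y=best[1]; robot.goto([.47,-.02,.24],[np.pi,0,np.radians(y)])
f=robot.grab_frame("wrist"); np.savez("pics/w1.npz",**f); cv2.imwrite("pics/w1.png",f["image"][:,:,::-1])
s=robot.sense(); print(y,s["t"],s["tcp_pos"],s["tcp_rot"],s["opening"],s["wrist_force"])
for p in [(.502,.003,.0915),(.514,-.041,.0915)]:
    c=f["R"]@p+f["t"]; print(c[:2]/c[2]*f["fx"]+[f["cx"],f["cy"]])
E
```

```text
106 [-0.65  0.23  0.72  1.96 -0.18  1.02  0.43]
-74 [-0.94  0.33  1.13  1.97 -0.35  1.05 -2.52]
16 [-0.8   0.26  0.91  1.96 -0.24  1.03 -1.07]
-164 [-0.55  0.21  0.59  1.95 -0.14  1.02  1.96]
106 3.5583 [ 0.47026777 -0.01912244  0.23996204] [-3.14154635e+00  1.20355031e-04  1.85185385e+00] 0.0003886739394305472 [-0.5469926  -0.15078926 -0.06261948]
[367.37118406 211.24387677]
[364.59341957 267.49881577]
```

View pics/w1.png

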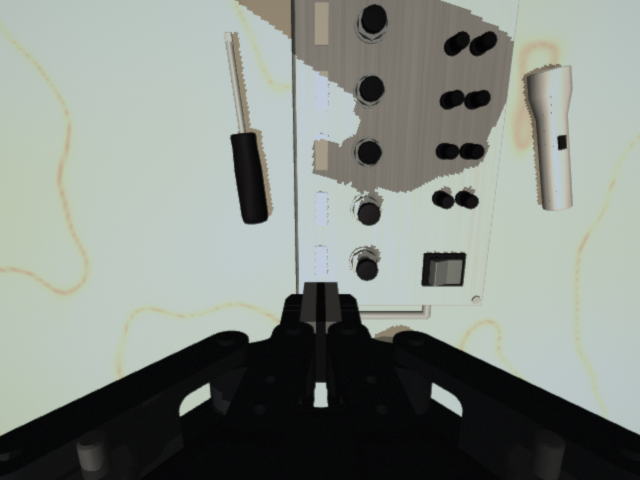

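The wrist view shows the two tall heads at about (369,213) and (367,269), within 2 px of the predictions. I'll refine their positions by depth mask and press.

```bash
python3 - <<'E'
from h import *
from plant import robot
f={k:v for k,v in np.load("pics/w1.npz").items()}
W=cloud(f); g=f["image"].max(2); ps=[]
for x,y in [(.502,.003),(.514,-.041)]:
    m=(g<90)&(np.hypot(W[...,0]-x,W[...,1]-y)<.014)&(abs(W[...,2]-.0915)<.003)
    p=np.median(W[m],0); w=(W[m].max(0)+W[m].min(0))/2; print(m.sum(),p.round(4),w.round(4),(np.ptp(W[m],axis=0)).round(4))
    q=(p[:2]+[x,y])/2
    assert np.hypot(*(p[:2]-[x,y]))<.004; ps.append(q)
print(ps,np.linalg.norm(ps[0]-ps[1]))
assert abs(np.linalg.norm(ps[0]-ps[1])-.046)<.003
o=[np.pi,0,np.radians(106)]
for q in ps[::-1]:
    robot.move_straight([*q,.24 if q is ps[1] else .135],attitude=o,vel=.12)
    robot.move_straight([*q,.112],vel=.1); robot.sleep(.3)
    print("pre",robot.sense()["wrist_force"].round(2))
    r=robot.move_straight([*q,.0885],vel=.015,contact_N=9)
    s=robot.sense(); print(r,s["tcp_pos"].round(4),s["wrist_force"].round(2),s["t"])
    robot.move_straight([*q,.135],vel=.1)
robot.move_straight([.45,-.02,.24],vel=.15)
f=robot.grab_frame("wrist"); np.savez("pics/w2.npz",**f); cv2.imwrite("pics/w2.png",f["image"][:,:,::-1])
W=cloud(f); g=f["image"].max(2)
for q in ps:
    m=(g<90)&(np.hypot(W[...,0]-q[0],W[...,1]-q[1])<.009); print(np.percentile(W[m][:,2],[20,50,80,95]).round(4))
print(robot.sense()["t"])
E
```

```text
386 [0.5035 0.0014 0.0913] [0.5036 0.0012 0.0911] [0.0165 0.0167 0.0049]
346 [ 0.5163 -0.0425  0.0908] [ 0.5166 -0.043   0.0907] [0.0167 0.0167 0.0044]
[array([0.50275282, 0.00219129]), array([ 0.51515025, -0.04176405])] 0.04567021210464653
pre [-0.3   0.24  0.7 ]
True [ 0.5152 -0.0417  0.0913] [-1.44 -0.08  8.93] 7.1333
pre [ 0.1  -0.41 -0.03]
True [0.5028 0.0022 0.0913] [-1.49  0.53  8.64] 10.2167
[0.3072 0.3145 0.318  0.32  ]
[0.0793 0.0804 0.0811 0.0816]
11.8083
```

```bash
python3 - <<'E'
from h import *
from plant import robot
robot.goto([.30,.40,.26],[np.pi,0,np.radians(106)])
Q=np.array([.5032,.0018]);d=np.array([.0124,-.0440])
for n in("top","side"):
    f=robot.grab_frame(n); cv2.imwrite(f"pics/{n}3.png",f["image"][:,:,::-1])
    W=cloud(f); g=f["image"].max(2)
    for k in range(-4,2):
        q=Q+k*d; m=(np.hypot(W[...,0]-q[0],W[...,1]-q[1])<.007)&(W[...,2]>.074); print(n,k,m.sum(),np.percentile(W[m][:,2],[20,50,80]).round(4) if m.any() else "")
    if n=="side": cv2.imwrite("pics/crop3.png",cv2.resize(f["image"][180:420,180:440,::-1],None,fx=2,fy=2))
s=robot.sense(); print(s["t"],s["wrist_force"].round(2))
E
```

```text
top -4 55 [0.0787 0.0798 0.0813]
top -3 51 [0.0791 0.0802 0.0816]
top -2 54 [0.0788 0.0801 0.0811]
top -1 52 [0.079  0.0803 0.0814]
top 0 50 [0.0787 0.0798 0.0812]
top 1 46 [0.0786 0.0796 0.0808]
side -4 67 [0.0807 0.0815 0.0823]
side -3 61 [0.0807 0.0816 0.0825]
side -2 56 [0.0801 0.0813 0.082 ]
side -1 53 [0.0803 0.0814 0.0826]
side 0 48 [0.0802 0.0813 0.0825]
side 1 48 [0.0797 0.0813 0.0823]
13.55 [-0.7  -1.08 -0.69]
```

View pics/crop3.png

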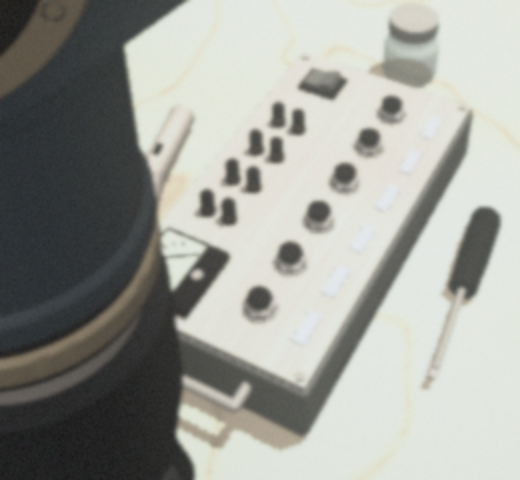

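The crop shows all six heads level, from (259,300) to (391,108), with the screwdriver, jar and torch where they were. The measured heights also agree, so I'm handing the job in.

```bash
python3 -c "
from plant import robot
print(robot.close_job())"
```

```text
the job is handed in; nothing more can be done
None
```

I pressed both tripped breakers (the two at the -y end of the row) fully home at about 9 N each and withdrew; all six heads then measured level, nothing else looked disturbed, and I handed the job in at about 14 s.

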